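# Find the loose tube-clamp bolt and hold its cap open with the pry bar

## Task

One of the three brass bolts on the tube clamps is loose: it gives under a tap while the other two are solid. Draw the pry bar from its holder and with it tap the three bolt heads one after another, from the robot's left to its right, then put its blade under the lip of the loose bolt's cap and lever that cap open by about 35 degrees. Finish while holding it there: the bar still in the gripper, the cap resting on the bar alone; leave the other things on the bench where they are.

Things in the scene. Friction and masses are not known exactly. Their poses are not given: they have to be found in the camera images.
- rail: Yellow steel channel section of a loader arm lying fixed on the bench, 150 (x) x 420 (y) x 40 high, with a 20 mm tube running along it. Origin: centre of its underside, on the bench; x points away from the robot (give or take its yaw), y along it to the robot's left. Its top lies 40 mm above the bench. Three identical tube clamps stand on it in a row, 130 mm apart along y, in an order that changes.
- cap_a: Red clamp cap, 44 wide, 66 long, 16 thick, hinged at its far (+x) end; steel lip at the near end. Origin: on the hinge line, at the cap's underside (70 mm above the bench). Axes as the rail's when shut; opens lip upward about its y (to 1.2 rad), its z tilting by the opening angle. Caps of tight bolts cannot move; that of the loose bolt lifts freely (0.25 kg) and falls shut when let go.
- lip_a (a point): Near end of that cap's steel lip (36 wide, 6 thick), lower edge, middle of its width; 93 mm from the hinge and 70 mm above the bench when shut. The lip overhangs the clamp's black body by 26 mm, with 30 mm of free space below it down to the rail.
- bolt_a: Brass bolt head on that cap, 20 across on a 26 mm flange. Origin: centre of its top face, 104 mm above the bench, 52 mm from the hinge towards the lip, 18 mm proud of the cap. A tight bolt is solid. The loose one looks the same but gives 5 mm when pushed down (1.2 N to start, 3.2 N at the bottom) and springs back.
- cap_b: Red clamp cap, 44 wide, 66 long, 16 thick, hinged at its far (+x) end; steel lip at the near end. Origin: on the hinge line, at the cap's underside (70 mm above the bench). Axes as the rail's when shut; opens lip upward about its y (to 1.2 rad), its z tilting by the opening angle. Caps of tight bolts cannot move; that of the loose bolt lifts freely (0.25 kg) and falls shut when let go.
- lip_b (a point): Near end of that cap's steel lip (36 wide, 6 thick), lower edge, middle of its width; 93 mm from the hinge and 70 mm above the bench when shut. The lip overhangs the clamp's black body by 26 mm, with 30 mm of free space below it down to the rail.
- bolt_b: Brass bolt head on that cap, 20 across on a 26 mm flange. Origin: centre of its top face, 104 mm above the bench, 52 mm from the hinge towards the lip, 18 mm proud of the cap. A tight bolt is solid. The loose one looks the same but gives 5 mm when pushed down (1.2 N to start, 3.2 N at the bottom) and springs back.
- cap_c: Red clamp cap, 44 wide, 66 long, 16 thick, hinged at its far (+x) end; steel lip at the near end. Origin: on the hinge line, at the cap's underside (70 mm above the bench). Axes as the rail's when shut; opens lip upward about its y (to 1.2 rad), its z tilting by the opening angle. Caps of tight bolts cannot move; that of the loose bolt lifts freely (0.25 kg) and falls shut when let go.
- lip_c (a point): Near end of that cap's steel lip (36 wide, 6 thick), lower edge, middle of its width; 93 mm from the hinge and 70 mm above the bench when shut. The lip overhangs the clamp's black body by 26 mm, with 30 mm of free space below it down to the rail.
- bolt_c: Brass bolt head on that cap, 20 across on a 26 mm flange. Origin: centre of its top face, 104 mm above the bench, 52 mm from the hinge towards the lip, 18 mm proud of the cap. A tight bolt is solid. The loose one looks the same but gives 5 mm when pushed down (1.2 N to start, 3.2 N at the bottom) and springs back.
- bar_grip (a point): Centre of the orange handle (20 x 20, 70 tall) of the pry bar, a loose 0.22 kg tool standing upright in its holder. 115 mm straight below is its flat sole, 10 mm above the bench at the start; steel shank 12 x 12. A thin blade, 16 wide, 4 thick, flush with the sole, points along the bar's +x, its tip 36 mm from the bar's axis.
- bar: The same pry bar. Origin: centre of the shank at the sole; x towards the blade's tip, z up the handle, which runs from 80 to 150 mm above the sole.
- holder: Blue steel block fixed to the bench, 85 (x) x 70 (y) x 40 high, origin under its centre, with a slot from above (45 x 21, 30 deep) in which the pry bar stands; the bar is drawn straight up.
- socket: Steel socket, 26 diameter, 36 high, standing on the rail between two clamps; origin at its underside. Not part of the job.
- collar: Brass collar, 32 diameter, 14 high, lying on the rail between two clamps; origin at its underside. Not part of the job.
- wrench: Wrench lying on the bench; origin at its underside. Not part of the job.
- spray: Spray can, 60 diameter, 170 high; origin at its underside. Not part of the job.
- jar: Jar, 70 diameter, 80 high; origin at its underside. Not part of the job.

How it is judged (in metres and radians):
On the way, in this order (a step that is already met when the one before it is completed fails the run):
1. the pry bar is drawn out of its holder (height (world z) of bar above 0.045 m and contact force between the fingers and bar above 0.5 N), for 0.1 s.
2. the left bolt is tapped with the pry bar (((y of cap_a in the frame of rail between 0.07 and 0.3 m and contact force between bar and bolt_a above 1 N and contact force between the fingers and bar above 0.5 N) or (y of cap_b in the frame of rail between 0.07 and 0.3 m and contact force between bar and bolt_b above 1 N and contact force between the fingers and bar above 0.5 N) or (y of cap_c in the frame of rail between 0.07 and 0.3 m and contact force between bar and bolt_c above 1 N and contact force between the fingers and bar above 0.5 N))), for 0.02 s.
3. the middle bolt is tapped with the pry bar (((y of cap_a in the frame of rail between -0.07 and 0.07 m and contact force between bar and bolt_a above 1 N and contact force between the fingers and bar above 0.5 N) or (y of cap_b in the frame of rail between -0.07 and 0.07 m and contact force between bar and bolt_b above 1 N and contact force between the fingers and bar above 0.5 N) or (y of cap_c in the frame of rail between -0.07 and 0.07 m and contact force between bar and bolt_c above 1 N and contact force between the fingers and bar above 0.5 N))), for 0.02 s.
4. the right bolt is tapped with the pry bar (((y of cap_a in the frame of rail between -0.3 and -0.07 m and contact force between bar and bolt_a above 1 N and contact force between the fingers and bar above 0.5 N) or (y of cap_b in the frame of rail between -0.3 and -0.07 m and contact force between bar and bolt_b above 1 N and contact force between the fingers and bar above 0.5 N) or (y of cap_c in the frame of rail between -0.3 and -0.07 m and contact force between bar and bolt_c above 1 N and contact force between the fingers and bar above 0.5 N))), for 0.02 s.
5. the loose bolt's cap is levered open with the pry bar (((angle between cap_a's own z axis and vertical above 0.45 rad and contact force between bar and cap_a above 0.2 N) or (angle between cap_b's own z axis and vertical above 0.45 rad and contact force between bar and cap_b above 0.2 N) or (angle between cap_c's own z axis and vertical above 0.45 rad and contact force between bar and cap_c above 0.2 N))), for 0.2 s.
At the end, for the whole second after the job is handed in: The cap with the loose bolt is held open and still at 0.45 to 0.9 rad (26 to 52 degrees), resting on the pry bar, which is held in the gripper and touches neither rail nor holder; the fingers and arm do not touch the cap; the bystanders are within 40 mm of where they began (((angle between cap_a's own z axis and vertical between 0.45 and 0.9 rad and angular speed of cap_a below 0.2 rad/s and contact force between bar and cap_a above 0.2 N) or (angle between cap_b's own z axis and vertical between 0.45 and 0.9 rad and angular speed of cap_b below 0.2 rad/s and contact force between bar and cap_b above 0.2 N) or (angle between cap_c's own z axis and vertical between 0.45 and 0.9 rad and angular speed of cap_c below 0.2 rad/s and contact force between bar and cap_c above 0.2 N)) and contact force between each of the arm, the fingers and cap_a below 0.2 N and contact force between each of the arm, the fingers and cap_b below 0.2 N and contact force between each of the arm, the fingers and cap_c below 0.2 N and contact force between the fingers and bar above 0.5 N and contact force between bar and rail below 0.2 N and contact force between bar and holder below 0.2 N and linear speed of bar below 0.03 m/s and distance of each of socket, collar, wrench, spray, jar from where it was at the start of the episode below 0.04 m); the arm keeps its last pose, push and grip.
It fails at once if a thing that is not part of the job is pushed away (over 40 mm) (distance of any of socket, collar, wrench, spray, jar from where it was at the start of the episode above 0.04 m).
It fails at once if the socket, spray can or jar is knocked over (angle between any of socket, spray, jar's own z axis and vertical above 0.5 rad).
It also fails if it takes over 58 s, if anything falls off the work surface, if the arm or the gripper's body presses on something with over 40 N, if the wrist force passes 120 N, or if a joint passes its speed limit or range.

## Robot

A 7-joint arm with a two-finger parallel gripper is mounted at the origin on the work surface. World frame = base frame: x ahead of the robot, y to its left, z up, the work surface at z = 0. Lengths are in m, angles in degrees, forces in N, time in s.
With the tool pointing down it reaches from about 0.425 to 0.95 m from the base axis. Payload 16.7 kg.
Tool frame: the origin (TCP) lies between the finger pads; the fingertips stand 11 mm ahead of it and the grasp point (between the pads) lies 8 mm behind it (arm.nose_length is the distance from the TCP to the fingertips, in m); z points along the fingers, y is the line along which they close (so a half turn about z gives the same grasp; the last joint's range is limited). The gripper opens to 94 mm and grips with 3 to 60 N. Pads are 16 mm wide; open, the fingers measure 119 mm over their backs; the gripper's body (75 mm by 177 mm) begins 78 mm behind the grasp point.
Start: joints at [61.736, 24.414, 4.234, 92.017, -1.954, 63.644, -3.845], TCP at [0.227, -0.635, 0.183] pointing down, gripper open.
Joint ranges: [-163.25, 163.25], [-28.42, 122.38], [-70.27, 78.77], [12.13, 141.07], [-58.53, 238.53], [9.26, 117.41], [-156.51, 156.51]. Speed limits (degrees/s): [108.29, 108.29, 136.94, 136.94, 172.46, 172.46, 172.46].

## Interface

Orientations are given as [roll, pitch, yaw] about the fixed x, y, z axes, in that order (R = Rz(yaw) Ry(pitch) Rx(roll)).
In Python, from station import arm, optics, order gives the robot as it stands.
- The arm moves only by the tool servo_tool, never from a script. Its argument "motion" is one flat list of numbers, 7 for each row, row after row: the shift along the tool's x, y, z in m, then the turn, a rotation vector about the tool's x, y, z in degrees, then the closure in counts, from 0 (fully open) to 255 (shut). A call has 1 to 20 rows; each row is the pose to reach, as a shift and turn from the pose commanded when the call began, along the tool's axes at that moment; what a row does not reach only later rows make up. A row lasts 1/10 s, in which the tool goes at most 50 mm and 8.59 degrees, less where a joint would pass 70% of its speed; a pose out of reach is approached as far as the arm can. A call with a gripper value outside its range is refused whole. The fingers move at their own pace and stop on an object; "force" is the grip in N (left out, the last holds). Time passes only in rows, so rows that repeat a pose let the fingers close. It gives the time, the measured TCP pose, the force, the opening and the grip force at its end, in the units of the state.
- arm.sense(): the state, without advancing time (a new reading comes with each control period).
- optics.snapshot(name): name is "scene" or "side" or "wrist"; returns (picture, depth): 480x640x3 uint8, red, green, blue; 480x640 float32, m along the optical axis (not along the pixel's ray), 0 where there is no reading.
- optics.camera_params(name): a dict with "K" (3x3 intrinsics, pixels), "eye" and "orientation" of the camera in the world. Camera axes: x right, y up, looking along -z (the intrinsics and any distortion apply to the point x, -y, -z); pixel columns grow to the right and rows downward; lengths in m; the calibration is good to about 2 mm. A picture is of the moment at which its call begins: read the wrist's pose just before it. camera_params takes no time and is no camera call; for the wrist camera it gives the pose at the moment of the call.
- order.job_done(): hands the job in; it is judged then, once.
The state is a dict: "t": time; "joint_positions": joint angles; "dq": joint speeds; "joint_torque": joint torques, N m; "tcp_pos": TCP position; "tcp_rot": TCP orientation; "ft_force": force on the tool from outside, world axes, zero at the start; "torque": the same for the moment, N m; "opening": finger opening in m; "grip_force": force on a finger pad.
Only numpy, scipy, OpenCV 4.12 (cv2) and the standard library are available. Lean on these libraries where they do the work, as an engineer would, in place of code of your own. Each camera call takes 0.05 s, during which the arm holds its last target. There are 200 camera calls.

## Working session

There is one attempt and no reset: what is moved stays moved. The work goes in short steps, Python scripts to look and compute and a tool call to move; the robot and the scene stay as the last step left them, time stands still between calls to the robot, and variables do not carry over. Pictures are saved under pics/ and viewed, at most 10 in all, crops included, and the job is handed in when it is done.

Besides the shell and the picture viewer there is one more tool, called after "Emit:" as name(argument=value, ...) on one line, values as JSON. servo_tool: Moves the arm, as the interface text tells. Its arguments: {"type":"object","properties":{"motion":{"type":"array"},"force":{"type":"number"}},"required":["motion"]}

```bash
mkdir -p pics; ls
python3 - <<'E'
from station import arm,optics
import cv2,numpy as np
print(arm.sense())
for n in("scene","side"):
    p,d=optics.snapshot(n); cv2.imwrite(f"pics/{n}.png",p[:,:,::-1]); np.savez(f"{n}.npz",p=p,d=d)
    print(n,optics.camera_params(n))
E
```

```text
pics
{'t': 0.0, 'joint_positions': array([61.73559452, 24.44917026,  4.23104444, 92.05212204, -1.95330992,
       63.6450471 , -3.84606399]), 'dq': array([-0.12439791,  0.02376184, -0.02119318,  0.05749507, -0.04052556,
        0.00151087, -0.09959089]), 'joint_torque': array([-7.52789856e-04, -9.35833454e+01,  3.66669863e+00, -4.54194403e+01,
       -4.87507728e-02,  2.01133039e-02, -1.02306183e-05]), 'tcp_pos': array([ 0.22733182, -0.63505907,  0.18218201]), 'tcp_rot': array([-1.79926026e+02,  5.73146289e-03,  1.96958337e+01]), 'ft_force': array([-0.45136429,  0.87814799, -0.24577143]), 'torque': array([ 0.00301761, -0.03088247,  0.03149886]), 'grip_force': 0.0, 'opening': 0.09403182690487841}
scene {'K': array([[434.83549048,   0.        , 308.87602222],
       [  0.        , 434.83549048, 235.89041568],
       [  0.        ,   0.        ,   1.        ]]), 'eye': array([ 1.20147401, -0.34867001,  0.67504145]), 'orientation': array([53.04536577, -0.92843292, 59.03585686])}
side {'K': array([[450.82831424,   0.        , 320.8107313 ],
       [  0.        , 450.82831424, 237.32969081],
       [  0.        ,   0.        ,   1.        ]]), 'eye': array([ 0.25275501, -0.45010683,  0.80090648]), 'orientation': array([ 38.97429307,  -0.60360368, -31.26292892])}
```

View pics/scene.png

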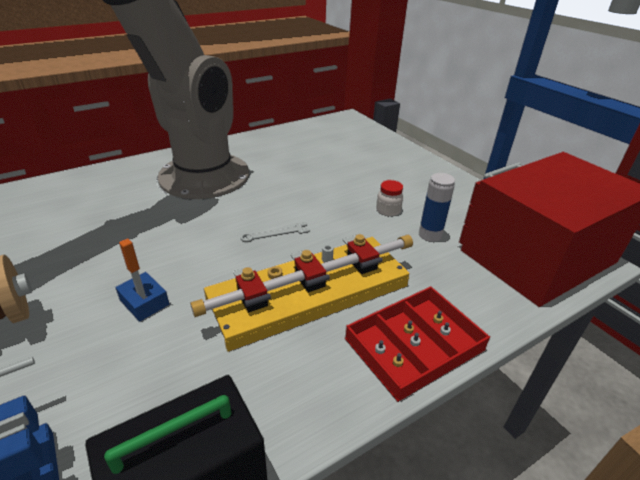

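View pics/side.png

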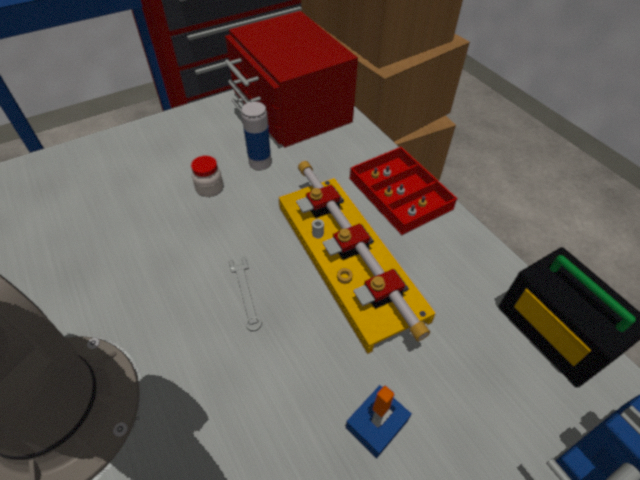

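The scene view shows the bar in its blue holder at about (135,280) and the rail with bolts at (248,272), (307,256) and (361,240). The side view puts the bolts at (317,194), (347,237) and (378,283), the handle at (384,400) and the grey lips on the near side of the caps.

```bash
cat > h.py <<'E'
import numpy as np,cv2
from scipy.spatial.transform import Rotation as R
def ray(c,u,v):
    K=c["K"]; d=np.array([(u-K[0,2])/K[0,0],-(v-K[1,2])/K[1,1],-1.])
    return np.array(c["eye"]),R.from_euler('xyz',c["orientation"],degrees=True).apply(d)
def onplane(c,u,v,z):
    o,d=ray(c,u,v); return o+d*(z-o[2])/d[2]
def cloud(c,dep):
    v,u=np.mgrid[:480,:640]; K=c["K"]
    d=np.stack([(u-K[0,2])/K[0,0],-(v-K[1,2])/K[1,1],-np.ones(u.shape)],-1)*dep[...,None]
    return d@R.from_euler('xyz',c["orientation"],degrees=True).as_matrix().T+np.array(c["eye"])
def blobs(m,amin=15):
    n,l,s,ce=cv2.connectedComponentsWithStats(m.astype(np.uint8))
    return [(l==i,s[i],ce[i]) for i in range(1,n) if s[i,4]>=amin]
E
python3 - <<'E'
from h import *
from station import optics
np.set_printoptions(precision=4,suppress=True)
for n in("scene","side"):
    f=np.load(n+".npz");p,d=f["p"],f["d"];c=optics.camera_params(n);X=cloud(c,d)
    hsv=cv2.cvtColor(p,cv2.COLOR_RGB2HSV);H,S,V=[hsv[...,i] for i in range(3)]
    ok=(d>0)&(X[...,0]>.3)&(X[...,0]<1)&(abs(X[...,1])<.6)
    print(n)
    for nm,m in dict(orange=(H<13)&(H>4)&(S>180)&(V>90)&(X[...,2]>.07),blue=(H>95)&(H<125)&(S>120)&(X[...,2]>.033)&(X[...,2]<.06),
        bolt=(H>10)&(H<28)&(S>70)&(X[...,2]>.098)&(X[...,2]<.115),boltmask=(H>10)&(H<28)&(S>70)&(X[...,2]>.08),lip=(S<60)&(X[...,2]>.068)&(X[...,2]<.084),yellow=(H>18)&(H<32)&(S>150)&(X[...,2]>.03)&(X[...,2]<.048)).items():
        for b,s,ce in blobs(m&ok):
            P=X[b]; r=cv2.minAreaRect((P[:,:2]*1000).astype(np.float32))
            print(nm,s[4],ce,P.mean(0),np.percentile(P[:,2],[2,98]),"rect",np.round(r[0],1),np.round(r[1],1),round(r[2],1))
E
```

```text
scene
orange 320 [129.075  254.9719] [ 0.4682 -0.3049  0.1329] [0.0953 0.1618] rect [ 463.5 -305.1] [17.9 18.3] 12.8
blue 168 [432.0476 225.3929] [0.6076 0.3781 0.0485] [0.0368 0.0591] rect [606.1 380. ] [53.8 21.2] 43.0
blue 837 [140.4014 291.4516] [ 0.4738 -0.3045  0.0403] [0.0343 0.043 ] rect [ 467.8 -303.4] [86.3 69.8] 14.1
blue 51 [ 28.7255 475.0196] [ 0.7687 -0.526   0.0473] [0.0337 0.0588] rect [ 766.1 -526.1] [26.1  1.3] 1.0
bolt 55 [359.0727 237.6   ] [0.6142 0.1423 0.1033] [0.0983 0.1062] rect [612.8 144.2] [17.4 18.7] 38.3
bolt 67 [305.8955 253.597 ] [0.6042 0.0133 0.1036] [0.0983 0.1072] rect [602.9  14.7] [18.9 19.2] 21.2
bolt 69 [132.3913 265.5217] [ 0.4689 -0.3047  0.1067] [0.0984 0.1149] rect [ 467.9 -305.5] [21.9 10.7] 78.2
bolt 43 [ 11.3023 270.093 ] [ 0.3691 -0.5088  0.1083] [0.0986 0.1147] rect [ 374.2 -508.6] [ 1.1 64.5] 90.0
bolt 77 [246.7013 271.4156] [ 0.5938 -0.1158  0.1036] [0.0983 0.1064] rect [ 593.  -114.9] [17.9 18.7] 26.8
bolt 181 [  8.9337 299.9834] [ 0.4556 -0.5166  0.1068] [0.0982 0.1145] rect [ 437.3 -519.4] [57.6 22.6] 0.2
boltmask 118 [360.4068 24
[... 6017 characters left out ...]
0762] rect [ 562.1 -110.5] [36.4 26.1] 83.9
lip 372 [403.1505 307.7177] [ 0.6073 -0.1725  0.0762] [0.0699 0.08  ] rect [ 608.9 -172.4] [74.5 19.9] 83.0
yellow 1878 [384.2897 255.9233] [ 0.6701 -0.0301  0.0372] [0.0342 0.04  ] rect [670.2  11.7] [420.2  38.9] 85.5
yellow 16 [323.8125 183.625 ] [0.6733 0.213  0.0367] [0.0343 0.0388] rect [673.3 213.1] [14.3  7.8] 88.2
yellow 4842 [344.058  273.9033] [ 0.5719 -0.024   0.0373] [0.0329 0.0417] rect [583.5  18. ] [420.6  90.2] 85.9
yellow 45 [344.2444 274.4444] [ 0.5697 -0.0355  0.0399] [0.0355 0.0463] rect [568.6 -35.5] [ 9.5 16.1] 67.0
yellow 91 [541.4176 334.5714] [ 0.8085 -0.3361  0.0431] [0.0392 0.0477] rect [ 808.7 -337.6] [136.7   4.6] 89.6
```

Emit:
servo_tool(motion=[0,0,-0.05,0,0,0,0,0,0,-0.09,0,0,0,0,0.04,-0.028,-0.09,0,0,1,0,0.08,-0.056,-0.09,0,0,2,0,0.12,-0.084,-0.09,0,0,3,0,0.16,-0.112,-0.09,0,0,4,0,0.2,-0.14,-0.09,0,0,5,0,0.24,-0.168,-0.09,0,0,5.7,0,0.28,-0.196,-0.09,0,0,5.7,0,0.31,-0.217,-0.08,0,0,5.7,0,0.332,-0.232,-0.08,0,0,5.7,0,0.332,-0.232,-0.08,0,0,5.7,0,0.332,-0.232,-0.08,0,0,5.7,0,0.332,-0.232,-0.08,0,0,5.7,0], force=40)

```text
t: 1.5
tcp_pos: [0.4611, -0.3062, 0.2628]
tcp_rot: [180.0, 0.0, 13.9]
ft_force: [0.3, -0.4, 0.4]
opening: 0.0939
grip_force: 0.0
```

Run:
```python
from h import *
from station import arm,optics
np.set_printoptions(precision=4,suppress=True)
s=arm.sense();print(s["t"],s["joint_positions"],s["tcp_pos"],s["tcp_rot"])
c=optics.camera_params("wrist");p,d=optics.snapshot("wrist");print(c)
cv2.imwrite("pics/w1.png",p[:,:,::-1]);X=cloud(c,d)
hsv=cv2.cvtColor(p,cv2.COLOR_RGB2HSV);H,S,V=[hsv[...,i] for i in range(3)]
for nm,m in dict(orange=(H<15)&(H>3)&(S>150)&(X[...,2]>.15),blue=(H>95)&(H<125)&(S>120)&(X[...,2]>.033)&(X[...,2]<.06)).items():
    for b,st,ce in blobs(m&(d>0),100):
        P=X[b];r=cv2.minAreaRect((P[:,:2]*1000).astype(np.float32));print(nm,st[4],ce,P.mean(0),np.round(r[0],1),np.round(r[1],1),r[2])
```

```text
1.5 [ 33.6304   9.7079  -7.6691 101.6396   1.4009  68.7577 -50.5258] [ 0.4611 -0.3062  0.2628] [179.9967   0.0214  13.9124]
{'K': array([[390.9059,   0.    , 318.6646],
       [  0.    , 390.9059, 239.5899],
       [  0.    ,   0.    ,   1.    ]]), 'eye': array([ 0.5356, -0.2896,  0.4648]), 'orientation': array([-15.0409,   0.0706, -76.1306])}
orange 138 [315.4855 239.2101] [ 0.4556 -0.3063  0.16  ] [ 455.7 -306.3] [ 5.6 17. ] 12.498945236206055
blue 531 [619.9699   9.0734] [ 0.7168 -0.5408  0.0465] [ 716.5 -547. ] [44.7  8.1] 79.47843170166016
blue 144 [319.4028 166.3819] [ 0.5036 -0.2977  0.0398] [ 503.7 -297.5] [11.4 14.7] 8.633445739746094
blue 101 [289.9109 182.7822] [ 0.479  -0.271   0.0401] [ 480.6 -272.3] [20.5 12.1] 13.31081485748291
blue 584 [294.2654 219.8373] [ 0.4401 -0.2847  0.0401] [ 441.3 -285.2] [42.4 20. ] 12.595324516296387
blue 625 [337.192  220.0688] [ 0.4513 -0.331   0.0401] [ 450.8 -330. ] [39.4 22. ] 14.89850902557373
```

View pics/w1.png

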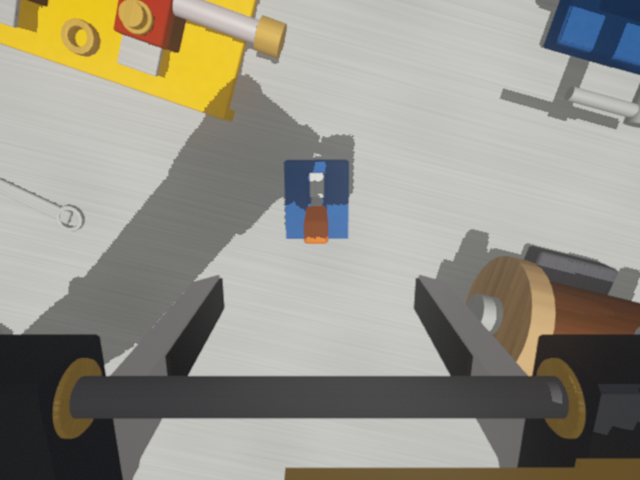

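The wrist view shows the handle top at (316,240), with the shank and blade running up the image to (316,175). The blade therefore points along the holder's +x (yaw about 14°), and the bar lies centred between the fingers.

Run:
```python
from h import *
from station import arm,optics
c=optics.camera_params("wrist");p,d=optics.snapshot("wrist");X=cloud(c,d)
v,u=np.mgrid[:480,:640]
for lo,hi in((.155,.17),(.09,.155),(.02,.036),(.006,.02)):
    b=(abs(u-316)<25)&(abs(v-205)<50)&(X[...,2]>lo)&(X[...,2]<hi)
    P=X[b]
    if len(P)>5:
        r=cv2.minAreaRect((P[:,:2]*1000).astype(np.float32));print(lo,len(P),P.mean(0),np.round(r[0],1),np.round(r[1],1),r[2],u[b].mean())
```

```text
0.155 588 [ 0.46205798 -0.30466126  0.15954609] [ 461.5 -304.5] [19.8 19.4] 14.056644439697266 315.32312925170066
0.09 289 [ 0.47061468 -0.30251246  0.12654821] [ 469.6 -302.6] [ 3.3 20. ] 14.684897422790527 315.60553633217995
0.02 80 [ 0.48972514 -0.29541427  0.02914939] [ 491.9 -303. ] [52.9 50.5] 31.196571350097656 314.25
0.006 570 [ 0.48026666 -0.29952169  0.01322956] [ 481.5 -297.7] [53.5 50.7] 14.250117301940918 315.9350877192982
```

Emit:
servo_tool(motion=[0,-0.0015,0.04,0,0,0,0,0,-0.0015,0.08,0,0,0,0,0,-0.0015,0.115,0,0,0,0,0,-0.0015,0.14,0,0,0,0,0,-0.0015,0.146,0,0,0,0,0,-0.0015,0.146,0,0,0,0,0,-0.0015,0.146,0,0,0,255,0,-0.0015,0.146,0,0,0,255,0,-0.0015,0.146,0,0,0,255,0,-0.0015,0.146,0,0,0,255,0,-0.0015,0.146,0,0,0,255,0,-0.0015,0.146,0,0,0,255,0,-0.0015,0.146,0,0,0,255,0,-0.0015,0.146,0,0,0,255,0,-0.0015,0.146,0,0,0,255], force=45)

```text
t: 3.1
tcp_pos: [0.4615, -0.3037, 0.1168]
tcp_rot: [-180.0, 0.0, 14.0]
ft_force: [0.3, -0.0, -0.6]
opening: 0.0256
grip_force: 0.0
```

Emit:
servo_tool(motion=[0,0,0,0,0,0,255,0,0,0,0,0,0,255,0,0,0,0,0,0,255,0,0,0,0,0,0,255])

```text
t: 3.5
tcp_pos: [0.4615, -0.3037, 0.1169]
tcp_rot: [-180.0, 0.0, 14.0]
ft_force: [0.5, -0.2, 0.5]
opening: 0.0197
grip_force: 45.0
```

Emit:
servo_tool(motion=[0,0,-0.02,0,0,0,255,0,0,-0.04,0,0,0,255,0,0,-0.07,0,0,0,255,0,0,-0.1,0,0,0,255,0,0,-0.13,0,0,0,255,0,0,-0.13,0,0,0,255,0,0,-0.13,0,0,0,255])

```text
t: 4.2
tcp_pos: [0.4615, -0.3037, 0.2469]
tcp_rot: [180.0, -0.0, 14.0]
ft_force: [0.0, -0.7, -2.3]
opening: 0.0197
grip_force: 45.0
```

```bash
cat >> h.py <<'E'
def delta(s,pos,yaw):
    "shift and turn in tool axes to a target with the tool pointing down"
    A=R.from_euler('xyz',s["tcp_rot"],degrees=True);B=R.from_euler('xyz',[180,0,yaw],degrees=True)
    return A.inv().apply(np.array(pos)-s["tcp_pos"]),(A.inv()*B).as_rotvec(degrees=True)
E
python3 - <<'E'
from h import *
from station import arm
np.set_printoptions(precision=4,suppress=True)
s=arm.sense();print(s["tcp_pos"],s["ft_force"],s["opening"]);print(delta(s,[.6117,.1455,.232],-4.5))
E
```

```text
[ 0.4615 -0.3037  0.2469] [ 0.0264 -0.7239 -2.2506] 0.01972508931585918
(array([ 0.2544, -0.3996,  0.0148]), array([ 0.0181, -0.0266, 18.4914]))
```

Emit:
servo_tool(motion=[0.02,-0.031,0,0,0,1.5,255,0.04,-0.063,0,0,0,3,255,0.06,-0.094,0,0,0,4.5,255,0.08,-0.126,0,0,0,6,255,0.1,-0.157,0,0,0,7.5,255,0.12,-0.188,0,0,0,9,255,0.14,-0.22,0,0,0,10.5,255,0.16,-0.251,0,0,0,12,255,0.18,-0.283,0,0,0,13.5,255,0.2,-0.314,0,0,0,15,255,0.22,-0.346,0,0,0,16.5,255,0.24,-0.377,0,0,0,18,255,0.254,-0.4,0,0,0,18.5,255,0.254,-0.4,0,0,0,18.5,255,0.254,-0.4,0,0,0,18.5,255,0.254,-0.4,0,0,0,18.5,255])

```text
t: 5.8
tcp_pos: [0.6108, 0.1446, 0.2459]
tcp_rot: [180.0, 0.1, -4.6]
ft_force: [-0.8, -0.8, -2.1]
opening: 0.0196
grip_force: 45.0
```

Run:
```python
from h import *
from station import arm,optics
np.set_printoptions(precision=4,suppress=True)
s=arm.sense();print(s["t"],s["tcp_pos"],s["tcp_rot"],s["ft_force"],delta(s,[.6117,.1455,.220],-4.5))
c=optics.camera_params("wrist");p,d=optics.snapshot("wrist")
cv2.imwrite("pics/w2.png",p[:,:,::-1])
p,d=optics.snapshot("side");q=p[90:330,230:470,::-1];cv2.imwrite("pics/s2.png",cv2.resize(q,(600,600),interpolation=cv2.INTER_CUBIC))
```

```text
5.8 [0.6108 0.1446 0.2459] [179.9513   0.0797  -4.557 ] [-0.827  -0.7774 -2.1448] (array([ 0.0008, -0.001 ,  0.0259]), array([ 0.0486,  0.0797, -0.057 ]))
```

View pics/w2.png

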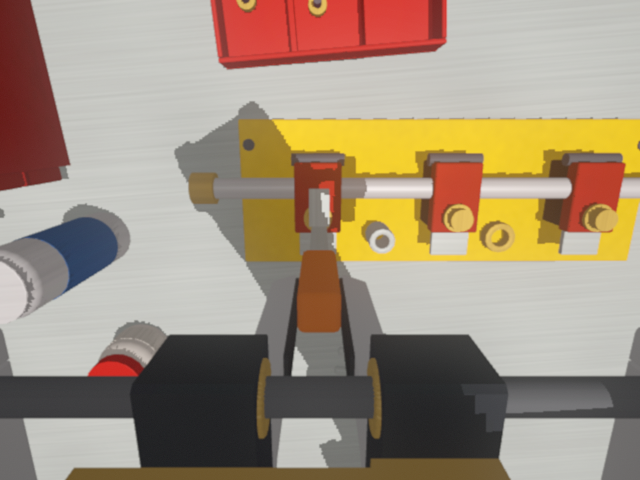

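View pics/s2.png

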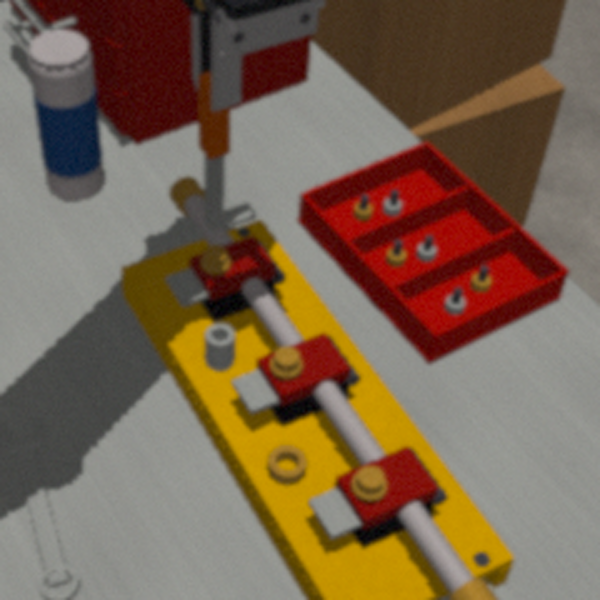

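Both views show the bar hanging over the left bolt, which it hides at about (318,218) in the wrist view; the other bolts are at (459,218) and (600,218). I'll descend carefully.

Emit:
servo_tool(motion=[0.001,-0.001,0.015,0,0,0,255,0.001,-0.001,0.025,0,0,0,255,0.001,-0.001,0.031,0,0,0,255,0.001,-0.001,0.032,0,0,0,255,0.001,-0.001,0.033,0,0,0,255,0.001,-0.001,0.033,0,0,0,255])

```text
t: 6.5
tcp_pos: [0.6124, 0.1468, 0.2141]
tcp_rot: [-180.0, -0.0, -4.5]
ft_force: [-0.4, 0.1, -2.2]
opening: 0.0193
grip_force: 45.0
```

Emit:
servo_tool(motion=[0,0,0.001,0,0,0,255,0,0,0.002,0,0,0,255,0,0,0.002,0,0,0,255])

```text
t: 6.8
tcp_pos: [0.6123, 0.1468, 0.2119]
tcp_rot: [-180.0, -0.0, -4.5]
ft_force: [0.3, -0.1, -2.2]
opening: 0.0196
grip_force: 45.0
```

Emit:
servo_tool(motion=[0,0,0.001,0,0,0,255,0,0,0.002,0,0,0,255,0,0,0.002,0,0,0,255])

```text
t: 7.1
tcp_pos: [0.6128, 0.1469, 0.2109]
tcp_rot: [-180.0, -0.1, -4.5]
ft_force: [-1.0, -0.4, 7.1]
opening: 0.0196
grip_force: 45.0
```

Emit:
servo_tool(motion=[0,0,-0.015,0,0,0,255,0,0.03,-0.02,0,0,0,255,0,0.065,-0.02,0,0,0,255,0,0.1,-0.02,0,0,0,255,0,0.13,-0.02,0,0,0,255,0,0.13,-0.02,0,0,0,255,0,0.13,-0.01,0,0,0,255,0,0.13,-0.004,0,0,0,255,0,0.13,-0.004,0,0,0,255])

```text
t: 8.0
tcp_pos: [0.6014, 0.0184, 0.2127]
tcp_rot: [-180.0, 0.1, -4.4]
ft_force: [0.1, -0.7, -1.4]
opening: 0.0198
grip_force: 45.0
```

Emit:
servo_tool(motion=[0,0,0.002,0,0,0,255,0,0,0.003,0,0,0,255,0,0,0.0045,0,0,0,255,0,0,0.0045,0,0,0,255])

```text
t: 8.4
tcp_pos: [0.6029, 0.0177, 0.2108]
tcp_rot: [-180.0, -0.1, -4.5]
ft_force: [-1.7, 0.8, 10.3]
opening: 0.0196
grip_force: 45.0
```

Emit:
servo_tool(motion=[0,0,-0.015,0,0,0,255,0,0.03,-0.02,0,0,0,255,0,0.065,-0.02,0,0,0,255,0,0.1,-0.02,0,0,0,255,0,0.13,-0.02,0,0,0,255,0,0.13,-0.02,0,0,0,255,0,0.13,-0.01,0,0,0,255,0,0.13,-0.004,0,0,0,255,0,0.13,-0.004,0,0,0,255])

```text
t: 9.3
tcp_pos: [0.5914, -0.1111, 0.2122]
tcp_rot: [-180.0, 0.1, -4.4]
ft_force: [0.3, -0.5, -2.1]
opening: 0.0199
grip_force: 45.0
```

Emit:
servo_tool(motion=[0,0,0.002,0,0,0,255,0,0,0.003,0,0,0,255,0,0,0.0045,0,0,0,255,0,0,0.0045,0,0,0,255])

```text
t: 9.7
tcp_pos: [0.592, -0.1122, 0.2089]
tcp_rot: [-180.0, -0.0, -4.5]
ft_force: [-0.2, 0.5, 0.9]
opening: 0.0197
grip_force: 45.0
```

Emit:
servo_tool(motion=[0,0,0.001,0,0,0,255,0,0,0.002,0,0,0,255,0,0,0.002,0,0,0,255,0,0,0.002,0,0,0,255])

```text
t: 10.1
tcp_pos: [0.592, -0.1124, 0.207]
tcp_rot: [-180.0, -0.0, -4.5]
ft_force: [0.4, 0.5, 1.2]
opening: 0.0195
grip_force: 45.0
```

Emit:
servo_tool(motion=[0,0,-0.015,0,0,0,255,0,0,-0.025,0,0,0,255,-0.03,0,-0.025,0,0,0,255,-0.06,0,-0.025,0,0,0,255,-0.09,0,-0.025,0,0,0,255,-0.092,0,-0.015,0,0,0,255,-0.092,0,0.01,0,0,0,255,-0.092,0,0.035,0,0,0,255,-0.092,0,0.048,0,0,0,255,-0.092,0,0.048,0,0,0,255,-0.092,0,0.048,0,0,0,255])

```text
t: 11.2
tcp_pos: [0.5008, -0.1052, 0.1597]
tcp_rot: [-180.0, -0.0, -4.5]
ft_force: [-0.3, 0.2, -2.0]
opening: 0.0199
grip_force: 45.0
```

Run:
```python
from h import *
from station import arm,optics
s=arm.sense();print(s["tcp_pos"],s["tcp_rot"],s["ft_force"])
p,d=optics.snapshot("side");q=p[200:400,270:470,::-1];q=cv2.resize(q,(600,600),interpolation=cv2.INTER_CUBIC);cv2.imwrite("pics/s3.png",q)
```

```text
[ 0.50082511 -0.10524484  0.15968238] [-1.79993889e+02 -3.07925415e-02 -4.50412206e+00] [-0.28584799  0.19956148 -1.96015005]
```

View pics/s3.png

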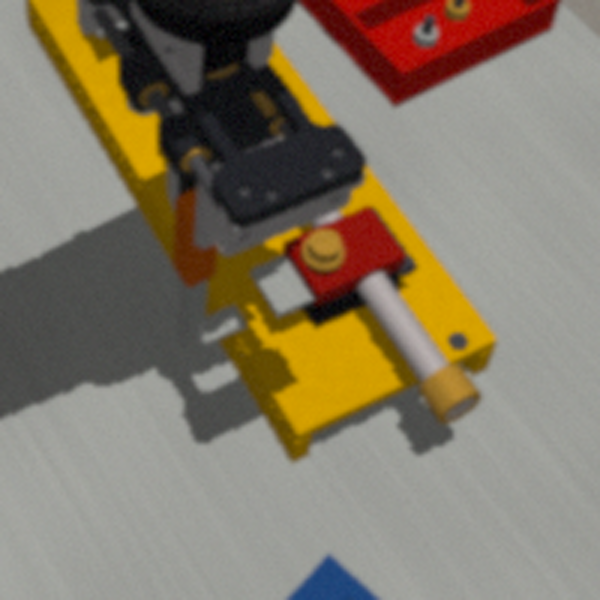

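The side view shows the blade at (225,328), just short of and below the lip at (280,287), aligned with it. I'll slide it under the lip.

Emit:
servo_tool(motion=[0.01,0,0,0,0,0,255,0.02,0,0,0,0,0,255,0.028,0,0,0,0,0,255,0.032,0,0,0,0,0,255,0.032,0,0,0,0,0,255,0.032,0,0,0,0,0,255])

```text
t: 11.85
tcp_pos: [0.5319, -0.1076, 0.1587]
tcp_rot: [-180.0, 0.0, -4.5]
ft_force: [-0.6, -0.8, -1.8]
opening: 0.0197
grip_force: 45.0
```

Emit:
servo_tool(motion=[0,0,-0.005,0,0,0,255,0,0,-0.01,0,0,0,255,0,0,-0.015,0,0,0,255,0,0,-0.02,0,0,0,255,0,0,-0.02,0,0,0,255])

```text
t: 12.35
tcp_pos: [0.5324, -0.1078, 0.1798]
tcp_rot: [180.0, -0.1, -4.5]
ft_force: [-0.0, 0.3, -2.8]
opening: 0.0192
grip_force: 45.0
```

Emit:
servo_tool(motion=[0.001,0,-0.004,0,0,0,255,0.0015,0,-0.008,0,0,0,255,0.0025,0,-0.013,0,0,0,255,0.004,0,-0.017,0,0,0,255,0.0055,0,-0.021,0,0,0,255,0.007,0,-0.025,0,0,0,255,0.009,0,-0.029,0,0,0,255,0.0115,0,-0.033,0,0,0,255,0.014,0,-0.037,0,0,0,255,0.014,0,-0.037,0,0,0,255,0.014,0,-0.037,0,0,0,255,0.014,0,-0.037,0,0,0,255,0.014,0,-0.037,0,0,0,255,0.014,0,-0.037,0,0,0,255])

```text
t: 13.75
tcp_pos: [0.546, -0.1088, 0.2158]
tcp_rot: [-180.0, 0.0, -4.5]
ft_force: [-0.2, 0.6, -3.1]
opening: 0.0196
grip_force: 45.0
```

Run:
```python
from h import *
from station import arm,optics
np.set_printoptions(precision=4,suppress=True)
s=arm.sense();print(s["tcp_pos"],s["tcp_rot"],s["ft_force"])
p,d=optics.snapshot("side");c=optics.camera_params("side");X=cloud(c,d)
hsv=cv2.cvtColor(p,cv2.COLOR_RGB2HSV);H,S,V=[hsv[...,i] for i in range(3)]
m=((H<4)|(H>172))&(S>150)&(d>0)&(X[...,0]<.72)&(X[...,1]<-.07)&(X[...,1]>-.18)
P=X[m]; n=np.linalg.svd(P-P.mean(0))[2]
print(m.sum(),P.mean(0),P.min(0),P.max(0),n[2],np.degrees(np.arccos(abs(n[2][2]))))
q=p[200:400,270:470,::-1];cv2.imwrite("pics/s4.png",cv2.resize(q,(600,600),interpolation=cv2.INTER_CUBIC))
```

```text
[ 0.546  -0.1088  0.2158] [-179.9928    0.0071   -4.5061] [-0.2189  0.5755 -3.1386]
424 [ 0.5758 -0.125   0.2115] [ 0.3735 -0.1561  0.0578] [ 0.6435 -0.0734  0.6326] [0.3476 0.9302 0.118 ] 83.22429074572212
```

View pics/s4.png

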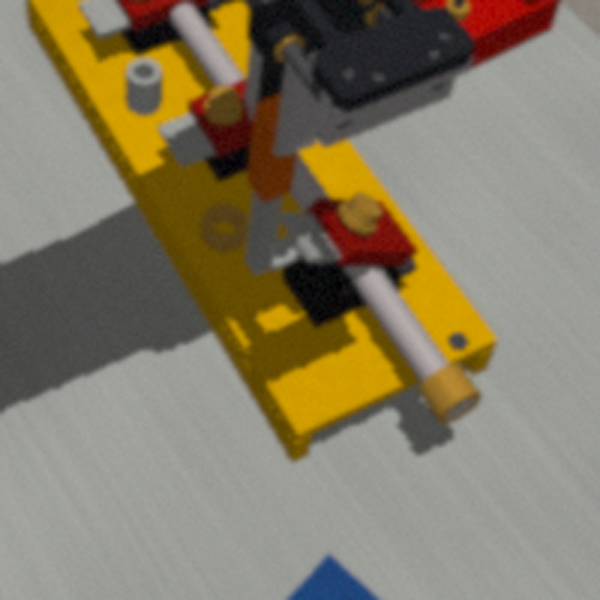

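The side view shows the right cap tilted up with its lip at (320,245) on the blade at (285,255). The socket and collar have not moved. I'll check the angle before handing in.

Run:
```python
from h import *
from station import arm,optics
np.set_printoptions(precision=4,suppress=True)
for n in("side","scene"):
    p,d=optics.snapshot(n);c=optics.camera_params(n);X=cloud(c,d)
    hsv=cv2.cvtColor(p,cv2.COLOR_RGB2HSV);H,S,V=[hsv[...,i] for i in range(3)]
    m=((H<5)|(H>172))&(S>150)&(d>0)&(X[...,0]<.7)&(X[...,0]>.5)&(X[...,1]<-.07)&(X[...,1]>-.18)&(X[...,2]<.15)&(X[...,2]>.07)
    g=np.stack([np.gradient(X[...,i],axis=0) for i in range(3)],-1);h=np.stack([np.gradient(X[...,i],axis=1) for i in range(3)],-1)
    N=np.cross(g,h)[cv2.erode(m.astype(np.uint8),np.ones((3,3)))>0];N/=np.linalg.norm(N,axis=1)[:,None];N*=np.sign(N[:,2:])
    k=np.median(N[N[:,2]>.5],0);print(n,len(N),k,np.degrees(np.arctan2(np.hypot(k[0],k[1]),k[2])))
s=arm.sense();print(s["tcp_pos"],s["ft_force"],s["grip_force"])
```

```text
side 193 [ 0.415  -0.0317  0.8309] 26.607453900795978
scene 400 [ 0.3961 -0.0416  0.8141] 26.06795101063871
[ 0.546  -0.1088  0.2159] [ 0.2846  0.1651 -2.6625] 44.99139368534088
```

Run:
```python
from h import *
from station import arm,optics
np.set_printoptions(precision=3,suppress=True)
ax=np.array([.9969,-.079]);ay=np.array([.079,.9969]);b=np.array([.5912,-.1133])
for n in("side","scene"):
    p,d=optics.snapshot(n);c=optics.camera_params(n);X=cloud(c,d)
    x=(X[...,:2]-b)@ax; y=(X[...,:2]-b)@ay
    hsv=cv2.cvtColor(p,cv2.COLOR_RGB2HSV);H,S,V=[hsv[...,i] for i in range(3)]
    m=((H<5)|(H>172))&(S>120)&(d>0)&(abs(x)<.06)&(abs(y)<.02)&(X[...,2]<.16)&(X[...,2]>.065)
    xs,zs=x[m],X[...,2][m]
    for lo in np.arange(-.05,.06,.01):
        k=(xs>=lo)&(xs<lo+.01)
        if k.sum()>3: print(n,round(lo+.005,3),k.sum(),np.percentile(zs[k],[5,50,90]))
    m2=(d>0)&(S<70)&(abs(x+.03)<.06)&(abs(y)<.02)&(X[...,2]>.09)&(X[...,2]<.16)
    xs,zs=x[m2],X[...,2][m2]
    for lo in np.arange(-.07,.0,.005):
        k=(xs>=lo)&(xs<lo+.005)
        if k.sum()>3: print(" grey",n,round(lo+.0025,4),k.sum(),np.percentile(zs[k],[5,50,90]))
```

```text
side -0.005 20 [0.109 0.113 0.115]
side 0.005 106 [0.112 0.116 0.118]
side 0.015 27 [0.103 0.112 0.114]
side 0.025 22 [0.101 0.104 0.106]
side 0.035 27 [0.087 0.097 0.099]
side 0.045 45 [0.082 0.09  0.093]
side 0.055 12 [0.084 0.086 0.087]
 grey side -0.0525 76 [0.113 0.137 0.157]
 grey side -0.0475 40 [0.111 0.137 0.154]
 grey side -0.0425 25 [0.109 0.134 0.157]
 grey side -0.0375 11 [0.108 0.11  0.111]
 grey side -0.0325 22 [0.108 0.11  0.112]
 grey side -0.0275 31 [0.109 0.111 0.122]
 grey side -0.0225 66 [0.109 0.123 0.125]
 grey side -0.0175 38 [0.116 0.121 0.123]
 grey side -0.0125 38 [0.115 0.117 0.119]
 grey side -0.0075 34 [0.111 0.114 0.116]
 grey side -0.0025 25 [0.108 0.111 0.113]
scene 0.005 23 [0.117 0.119 0.121]
scene 0.015 29 [0.11  0.115 0.119]
scene 0.025 58 [0.103 0.107 0.111]
scene 0.035 127 [0.097 0.102 0.105]
scene 0.045 124 [0.09  0.095 0.098]
scene 0.055 143 [0.077 0.088 0.092]
 grey scene -0.0525 9 [0.114 0.13  0.151]
 grey scene -0.0475 13 [0.116 0.137 0.154]
 grey scene -0.0425 106 [0.115 0.138 0.157]
 grey scene -0.0375 17 [0.114 0.134 0.152]
 grey scene -0.0225 18 [0.125 0.127 0.128]
 grey scene -0.0175 62 [0.121 0.125 0.128]
 grey scene -0.0125 48 [0.119 0.121 0.124]
 grey scene -0.0075 49 [0.115 0.119 0.121]
 grey scene -0.0025 24 [0.115 0.117 0.118]
```

```bash
python3 -c "
from station import order
print(order.job_done())"
```

```text
the job is handed in; nothing more can be done
None
```

I tapped the bolts left to right, found the right one loose (the other two were solid), and handed the job in with its cap levered open to about 33° and resting on the pry bar in the gripper; no verdict came back.

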